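# Load the tilt-out bin and level its rack

## Task

Put exactly two of the four tins into the open bin on the rack and leave the other two out on the dresser. Then take hold of the red levelling knob, press it down so that the foot under it stands firmly on its coaster, and turn it until, with the foot pressed down, the level's bubble sits centred between its two lines, clear of both. Finish still holding the knob pressed down with the bubble centred, and do not disturb the perfume, the mug, the watch stand or the coasters.

Things in the scene. Friction and masses are not known exactly. Their poses are not given: they have to be found in the camera images.
- bin_in (a point): Centre of the inner floor of the white plastic bin that hangs tilted open on the board: 110 x 118 x 55 mm outside (x, y, z), walls and floor 3 mm, rim 52 mm above the floor. z points up along its walls, tipped about 11 degrees so that its mouth leans towards the robot at rack yaw 0; y runs along the board, away from the knob, and this frame's yaw is the rack's.
- knob_grip (a point): Centre of the red wing of the levelling knob, on the turning axis. The wing is 46 mm long along this frame's x, 11 mm thick along y, 30 mm high (15 mm above and below this point); below it is a black flange disc of radius 28 mm whose upper face is 15 mm below this point. z is up along the axis. The knob stands at one end of the board, 8 mm flange on the board's top. It turns with slight friction (0.12 N m) and stays where it is left.
- foot: Steel levelling screw under the knob with a rubber pad, 28 mm across; origin on the screw's axis at board mid-thickness. Turning the knob clockwise seen from above lengthens the foot by 4 mm per radian (the knob itself stays captive on the board); anticlockwise shortens it. At the start the needed turn is between about 0.3 and 1.3 rad, either way.
- board (a joint): Tilt of the wooden board (140 x 380 x 15 mm, top about 60 mm above the dresser) about the hinge at its bin end, rad; 0 is level, positive is knob end high. A spring lifts the knob end to its stop at 0.025; about 5 N down on the knob brings the board down, and what is pressed beyond that stands the foot on the coaster (firm: 12 to 15 N in all on the knob; up to 40 N does no harm and shifts the bubble by under 2 mm). The knob is 325 mm from the hinge axis.
- bubble (a joint): Bubble of the yellow pocket level (110 x 34 mm, lying along the board between the knob and the bin, dark green vial on top, pale bubble), m; 0 is centred between the two black lines, positive is towards the knob (knob end high). Bubble 16 mm long, lines 27 mm apart, so centred and clear of both lines means within 4 mm. It moves 1.3 mm per 0.001 rad of board tilt; with the board lifted it lies at the knob end of the vial (+33 mm).
- mat: Brown mat, 200 x 190 x 3 mm, fixed; origin at the centre of its underside. The four tins stand on it in two rows, about 100 mm apart along its x and 90 mm along its y.
- tin1_center (a point): Aluminium tin with a blue lid spot, 42 mm across, 24 mm high, 50 g, all four alike; this point is its centre, 12 mm above its underside.
- tin2_center (a point): Aluminium tin with a blue lid spot, 42 mm across, 24 mm high, 50 g, all four alike; this point is its centre, 12 mm above its underside.
- tin3_center (a point): Aluminium tin with a blue lid spot, 42 mm across, 24 mm high, 50 g, all four alike; this point is its centre, 12 mm above its underside.
- tin4_center (a point): Aluminium tin with a blue lid spot, 42 mm across, 24 mm high, 50 g, all four alike; this point is its centre, 12 mm above its underside.
- tin1: The same tin; origin at the centre of its underside.
- tin2: The same tin; origin at the centre of its underside.
- tin3: The same tin; origin at the centre of its underside.
- tin4: The same tin; origin at the centre of its underside.
- knob: The levelling knob; origin on its axis at the underside of the flange, 23 mm below point knob_grip.
- coaster_thin: Round slate coaster 90 mm across, 6 mm thick; origin at the centre of its underside. One of the two coasters lies under the foot, the other is a spare on the dresser.
- coaster_thick: Round slate coaster 90 mm across, 12 mm thick; origin at the centre of its underside. See the thin one.
- atomizer: Amber glass perfume atomizer 45 x 35 x 100 mm; origin at the centre of its underside. Leave it alone.
- mug: Lime green mug with brushes, 80 mm across, 90 mm high, brushes to 185 mm; origin at the centre of its underside. Leave it alone.
- watch_stand: Dark wooden watch stand, foot 100 x 80 mm, 116 mm high; origin at the centre of its underside. Leave it alone.
Things that resemble listed ones, but are neither listed nor needed, are in the scene too. Leave any purple look-alike of the tin4 alone.

How it is judged:
On the way, in this order (a step that is already met when the one before it is completed fails the run):
1. exactly two tins lie in the bin, let go, the other two still down on the dresser ((((x of tin1_center in the frame of bin_in between -0.055 and 0.055 m and y of tin1_center in the frame of bin_in between -0.059 and 0.059 m and z of tin1_center in the frame of bin_in between 0 and 0.055 m) and (x of tin2_center in the frame of bin_in between -0.055 and 0.055 m and y of tin2_center in the frame of bin_in between -0.059 and 0.059 m and z of tin2_center in the frame of bin_in between 0 and 0.055 m) and height (world z) of each of tin3_center, tin4_center below 0.035 m) or ((x of tin1_center in the frame of bin_in between -0.055 and 0.055 m and y of tin1_center in the frame of bin_in between -0.059 and 0.059 m and z of tin1_center in the frame of bin_in between 0 and 0.055 m) and height (world z) of each of tin2_center, tin4_center below 0.035 m and (x of tin3_center in the frame of bin_in between -0.055 and 0.055 m and y of tin3_center in the frame of bin_in between -0.059 and 0.059 m and z of tin3_center in the frame of bin_in between 0 and 0.055 m)) or ((x of tin1_center in the frame of bin_in between -0.055 and 0.055 m and y of tin1_center in the frame of bin_in between -0.059 and 0.059 m and z of tin1_center in the frame of bin_in between 0 and 0.055 m) and height (world z) of each of tin2_center, tin3_center below 0.035 m and (x of tin4_center in the frame of bin_in between -0.055 and 0.055 m and y of tin4_center in the frame of bin_in between -0.059 and 0.059 m and z of tin4_center in the frame of bin_in between 0 and 0.055 m)) or (height (world z) of each of tin1_center, tin4_center below 0.035 m and (x of tin2_center in the frame of bin_in between -0.055 and 0.055 m and y of tin2_center in the frame of bin_in between -0.059 and 0.059 m and z of tin2_center in the frame of bin_in between 0 and 0.055 m) and (x of tin3_center in the frame of bin_in between -0.055 and 0.055 m and y of tin3_center in the frame of bin_in between -0.059 and 0.059 m and z of tin3_center in the frame of bin_in between 0 and 0.055 m)) or (height (world z) of each of tin1_center, tin3_center below 0.035 m and (x of tin2_center in the frame of bin_in between -0.055 and 0.055 m and y of tin2_center in the frame of bin_in between -0.059 and 0.059 m and z of tin2_center in the frame of bin_in between 0 and 0.055 m) and (x of tin4_center in the frame of bin_in between -0.055 and 0.055 m and y of tin4_center in the frame of bin_in between -0.059 and 0.059 m and z of tin4_center in the frame of bin_in between 0 and 0.055 m)) or (height (world z) of each of tin1_center, tin2_center below 0.035 m and (x of tin3_center in the frame of bin_in between -0.055 and 0.055 m and y of tin3_center in the frame of bin_in between -0.059 and 0.059 m and z of tin3_center in the frame of bin_in between 0 and 0.055 m) and (x of tin4_center in the frame of bin_in between -0.055 and 0.055 m and y of tin4_center in the frame of bin_in between -0.059 and 0.059 m and z of tin4_center in the frame of bin_in between 0 and 0.055 m))) and contact force between the fingers and tin1 below 0.2 N and contact force between the fingers and tin2 below 0.2 N and contact force between the fingers and tin3 below 0.2 N and contact force between the fingers and tin4 below 0.2 N), for 0.2 s.
2. the knob is held and pressed so that the foot stands on its coaster (contact force between the fingers and knob above 1 N and (contact force between foot and coaster_thin above 3 N or contact force between foot and coaster_thick above 3 N)), for 0.2 s.
At the end, for the whole second after the job is handed in: Exactly two tins in the bin and two on the dresser, the fingers on the knob (over 1 N), the foot pressed on a coaster with more than 3 N, and the bubble within 4 mm of centre, all through the last second (all of step 1 and all of step 2 and value of joint bubble between -0.004 and 0.004 m); the arm keeps its last pose, push and grip.
It fails at once if the atomizer is pushed more than 30 mm or tipped (distance of atomizer from where it was at the start of the episode above 0.03 m or angle between atomizer's own z axis and vertical above 0.4 rad).
It fails at once if the mug is pushed more than 30 mm or tipped (distance of mug from where it was at the start of the episode above 0.03 m or angle between mug's own z axis and vertical above 0.4 rad).
It fails at once if the watch stand is pushed more than 30 mm or tipped (distance of watch_stand from where it was at the start of the episode above 0.03 m or angle between watch_stand's own z axis and vertical above 0.4 rad).
It fails at once if the coaster thin is pushed more than 30 mm or tipped (distance of coaster_thin from where it was at the start of the episode above 0.03 m or angle between coaster_thin's own z axis and vertical above 0.4 rad).
It fails at once if the coaster thick is pushed more than 30 mm or tipped (distance of coaster_thick from where it was at the start of the episode above 0.03 m or angle between coaster_thick's own z axis and vertical above 0.4 rad).
It also fails if it takes over 72 s, if anything falls off the work surface, if the arm or the gripper's body presses on something with over 40 N, if the wrist force passes 120 N, or if a joint passes its speed limit or range.

## Robot

A 7-joint arm with a two-finger parallel gripper is mounted at the origin on the work surface. World frame = base frame: x ahead of the robot, y to its left, z up, the work surface at z = 0. Lengths are in m, angles in rad, forces in N, time in s.
With the tool pointing down it reaches from about 0.425 to 0.925 m from the base axis. Payload 6.8 kg.
Tool frame: the origin (TCP) lies at the very end of the fingers, on their centre line; the grasp point (between the pads) lies 19 mm behind it; z points along the fingers, x is the direction in which the jaws open and shut, and the axes are right-handed (so a half turn about z gives the same grasp; the last joint's range is limited). The gripper opens to 85 mm and grips with 20 to 120 N. Pads are 22 mm wide; open, the fingers measure 114 mm over their backs; the gripper's body (76 mm by 85 mm) begins 54 mm behind the grasp point. The pads swing forward as they close: fully open they stand 13 mm farther back than shut.
Start: joints at [0.993, 0.477, 0.022, 1.555, -0.011, 1.109, -0.083], TCP at [0.306, -0.602, 0.231] pointing down, gripper open.
Joint ranges: [-2.96, 2.96], [-0.34, 2.1], [-1.41, 1.46], [0.24, 2.44], [-1.37, 4.51], [0.17, 1.92], [-2.96, 2.96]. Speed limits (rad/s): [2.39, 2.39, 3.14, 3.14, 3.14, 3.14, 3.14].

## Interface

Orientations are given as a rotation vector (axis times angle).
In Python, from bench import * gives the robot as it stands.
- The arm moves only by the tool servo_tool, never from a script. Its argument "increments" is one flat list of numbers, 7 for each row, row after row: the shift along the tool's x, y, z in mm, then the turn, a rotation vector about the tool's x, y, z in rad, then the finger opening in mm, from 0 to 85.4. In form: [tx, ty, tz, wx, wy, wz, fingers, tx, ty, tz, wx, wy, wz, fingers, ...]. A call has exactly 8 rows; each row shifts and turns the commanded pose from where the row before left it, along the tool's axes as they then stand; what a row does not reach is not made up. A row lasts 1/8 s, in which the tool goes at most 62.5 mm and 10.7 degrees, less where a joint would pass 70% of its speed; a pose out of reach is approached as far as the arm can. A call is refused whole if a number of a shift passes 62.5 or a number of a turn 0.188, either way. A call with a gripper value outside its range is refused whole. The fingers move at their own pace and stop on an object; "squeeze" is the grip in N (left out, the last holds). Time passes only in rows, so rows that do not move let the fingers close, or fill a call up. It gives the time, the measured TCP pose, the force and the opening at its end, in the units of the state.
- get_obs(): the state, without advancing time (a new reading comes with each control period).
- grab_frame(name): name is "scene" or "top" or "wrist"; returns (picture, depth): 384x512x3 uint8, red, green, blue; 384x512 float32, m along the optical axis (not along the pixel's ray), 0 where there is no reading.
- calibration(name): a dict with "fx", "fy", "cx", "cy" (pixels), "eye" and "orientation" of the camera in the world; the wrist camera has in their place "T_tool_cam" (4x4, takes a point from camera to tool coordinates, whose origin is the TCP and whose axes are the tool frame's). Camera axes: x right, y up, looking along -z (the intrinsics and any distortion apply to the point x, -y, -z); pixel columns grow to the right and rows downward; lengths in m; the calibration is good to about 2 mm. A picture is of the moment at which its call begins: read the wrist's pose just before it. calibration takes no time and is no camera call.
- hand_in(): hands the job in, once; it reports no verdict.
The state is a dict: "clock": time; "joints": joint angles; "qvel": joint speeds; "tau": joint torques, N m; "tcp_pos": TCP position; "orientation": TCP orientation; "contact_force": force on the tool from outside, world axes, zero at the start; "moment": the same for the moment, N m; "grip_width": finger opening in m.
Only numpy, scipy, OpenCV 4.12 (cv2) and the standard library are available. Lean on these libraries where they do the work, as an engineer would, in place of code of your own. Each camera call takes 0.05 s, during which the arm holds its last target.

## Working session

There is one attempt and no reset: what is moved stays moved. The work goes in short steps, Python scripts to look and compute and a tool call to move; the robot and the scene stay as the last step left them, time stands still between calls to the robot, and variables do not carry over. Pictures are saved under pics/ and viewed, and the job is handed in when it is done.

Besides the shell and the picture viewer there is one more tool, called after "Emit:" as name(argument=value, ...) on one line, values as JSON. servo_tool: Moves the arm, as the interface text tells. Its arguments: {"type":"object","properties":{"increments":{"type":"array","items":{"type":"number"}},"squeeze":{"type":"number"}},"required":["increments"]}

```bash
ls; mkdir -p pics
cat > h.py <<'E'
from bench import *
import numpy as np, cv2
from scipy.spatial.transform import Rotation as R
def save(n,p,crop=None,s=1):
    p=p[...,::-1]
    if crop: p=p[crop[0]:crop[1],crop[2]:crop[3]]
    if s!=1: p=cv2.resize(p,None,fx=s,fy=s,interpolation=cv2.INTER_CUBIC)
    cv2.imwrite('pics/'+n,p)
E
python3 - <<'E'
from h import *
o=get_obs();print(o)
for n in('scene','top','wrist'):
    c=calibration(n);print(n,c)
    p,d=grab_frame(n);save(n+'0.png',p);np.savez('pics/'+n+'0.npz',p=p,d=d)
E
```

```text
pics
{'clock': 0.0, 'joints': array([ 0.99292213,  0.47779903,  0.02233143,  1.55643829, -0.0115185 ,
        1.1092807 , -0.08312802]), 'qvel': array([ 6.87090587e-04,  2.03831936e-03,  3.00054089e-04, -1.77676890e-04,
        4.04285392e-05,  9.55374762e-05, -3.37179332e-04]), 'tau': array([ 6.26285764e-04, -5.96444786e+01,  1.60818659e+00, -2.81193244e+01,
        1.24343482e-02,  9.27448331e-03, -7.70040202e-06]), 'tcp_pos': array([ 0.30529678, -0.60136169,  0.23033181]), 'orientation': array([-2.67672082e+00,  1.64300746e+00,  2.49397035e-03]), 'contact_force': array([-0.71186759, -0.35364178,  0.47171895]), 'moment': array([-0.0231339 , -0.04161555, -0.02732996]), 'grip_width': 0.08494916707121111}
scene {'fx': 401.10044445550284, 'fy': 401.10044445550284, 'cx': 253.3712605717027, 'cy': 193.43059470829675, 'eye': array([ 1.17303883, -0.6645743 ,  0.8678531 ]), 'orientation': array([0.79796145, 0.31509299, 0.74351773])}
top {'fx': 467.2125658407403, 'fy': 467.2125658407403, 'cx': 254.02357752357145, 'cy': 192.73034602308888, 'eye': array([ 0.47161933, -0.04189988,  1.31479441]), 'orientation': array([ 0.07001326, -0.03927679, -1.57513065])}
wrist {'fx': 342.7178448162188, 'fy': 342.7178448162188, 'cx': 257.8683091186768, 'cy': 194.6302480373444, 'T_tool_cam': array([[ 9.99999437e-01, -7.87279042e-04,  7.11622225e-04,
         9.29739074e-04],
       [-5.13213799e-04, -9.45696387e-01, -3.25050888e-01,
        -8.48202046e-02],
       [ 9.28884319e-04,  3.25050340e-01, -9.45696259e-01,
        -1.43485009e-01],
       [ 0.00000000e+00,  0.00000000e+00,  0.00000000e+00,
         1.00000000e+00]])}
```

View pics/scene0.png

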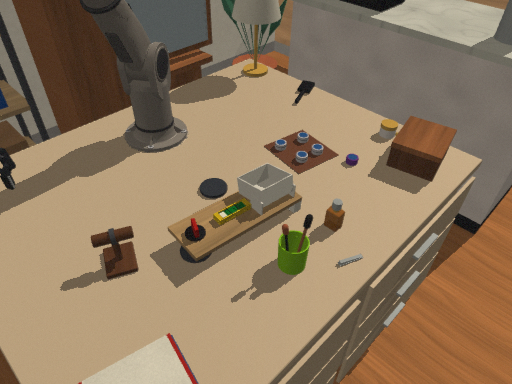

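View pics/top0.png

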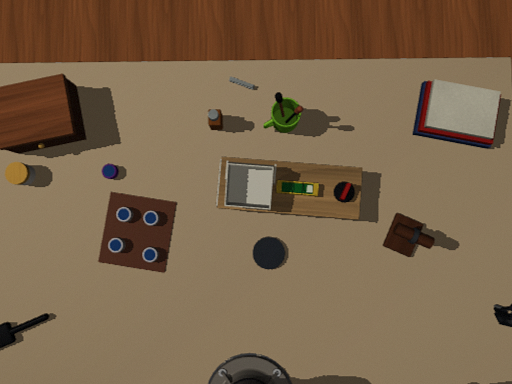

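View pics/wrist0.png

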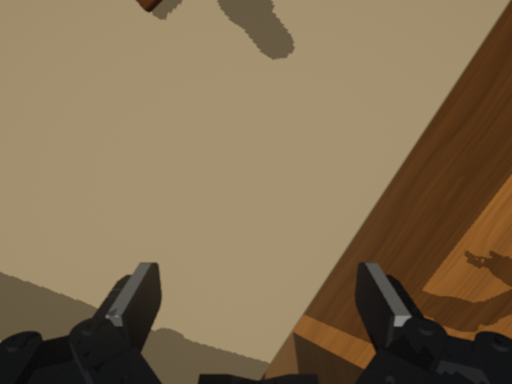

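Candidates in the top view: blue-spot tins at (124,214), (151,218), (116,245) and (150,255), all on the mat. The purple look-alike at (110,172) and the orange jar at (17,173) are off the mat and get left alone. The bin is at (250,186), the level at (297,188) and the red knob at (344,192).

```bash
cat >> h.py <<'E'
def rays(n,px,o=None):
    c=calibration(n);px=np.atleast_2d(np.asarray(px,float))
    v=np.c_[(px[:,0]-c['cx'])/c['fx'],-(px[:,1]-c['cy'])/c['fy'],-np.ones(len(px))]
    if n=='wrist':
        T=np.eye(4);T[:3,:3]=R.from_rotvec(o['orientation']).as_matrix();T[:3,3]=o['tcp_pos'];T=T@c['T_tool_cam']
        M,e=T[:3,:3],T[:3,3]
    else: M,e=R.from_rotvec(c['orientation']).as_matrix(),np.array(c['eye'])
    return e,v@M.T
def plane(n,px,z,o=None):
    e,v=rays(n,px,o); return e+v*((z-e[2])/v[:,2])[:,None]
def cloud(n,d,o=None):
    h,w=d.shape;u,vv=np.meshgrid(np.arange(w),np.arange(h))
    e,v=rays(n,np.c_[u.ravel(),vv.ravel()],o)
    return (e+v*d.ravel()[:,None]).reshape(h,w,3)
def blobs(m,amin=8):
    k,l,s,c=cv2.connectedComponentsWithStats(m.astype(np.uint8))
    return [(c[i],s[i,4],l==i) for i in range(1,k) if s[i,4]>=amin]
E
python3 - <<'E'
from h import *
z=np.load('pics/top0.npz');p,d=z['p'],z['d'];W=cloud('top',d)
hsv=cv2.cvtColor(p,cv2.COLOR_RGB2HSV)
print('table z',np.median(W[300:340,100:160,2]))
H,S,V=[hsv[...,i].astype(int) for i in range(3)]
for nm,m in dict(blue=(H>95)&(H<125)&(S>100)&(V>60),purple=(H>=118)&(H<150)&(S>120)&(V>40),red=((H<6)|(H>172))&(S>200)&(V>120),yellow=(H>22)&(H<32)&(S>180)&(V>120),white=(S<45)&(V>170)).items():
    for c,a,mm in blobs(m):
        print(nm,c.round(1),a,p[mm].mean(0).round(),'depthpt',np.median(W[mm],0).round(4))
for c in [(124,214),(151,218),(116,245),(150,255)]:
    print(plane('top',c,.027).round(4),W[c[1],c[0]].round(4))
save('tc.png',p,(130,290,80,400),2.4)
E
```

```text
table z 3.6911445403520204e-06
blue [425.  133.5] 10 [29. 37. 64.] depthpt [ 0.7232 -0.4908  0.0264]
blue [438.1 135.9] 15 [29. 37. 66.] depthpt [ 0.7161 -0.5277  0.0257]
blue [479.  143.6] 9 [30. 38. 64.] depthpt [ 0.6932 -0.6388  0.0244]
blue [108.3 170.5] 97 [22. 45. 85.] depthpt [0.6253 0.39   0.0243]
blue [123.  213.9] 93 [23. 47. 86.] depthpt [0.5044 0.3461 0.0277]
blue [150.1 217.6] 91 [22. 46. 85.] depthpt [0.4931 0.2704 0.0275]
blue [114.9 244.9] 94 [23. 48. 86.] depthpt [0.4191 0.3673 0.0269]
blue [149.3 254.3] 92 [21. 46. 85.] depthpt [0.3941 0.2724 0.0269]
purple [109.6 171. ] 73 [54. 30. 81.] depthpt [0.6248 0.3853 0.0232]
red [345.8 189.4] 20 [123.  19.  17.] depthpt [ 0.5642 -0.256   0.1078]
yellow [314.3 189.1] 54 [148. 122.  30.] depthpt [ 0.5649 -0.1785  0.086 ]
yellow [296.5 193. ] 8 [146. 123.  30.] depthpt [ 0.5561 -0.13    0.0834]
white [309.4 188.6] 25 [172. 177. 154.] depthpt [ 0.5667 -0.1633  0.0837]
[[0.5044 0.3436 0.027 ]] [0.5043 0.3421 0.032 ]
[[0.493  0.2683 0.027 ]] [0.493  0.2679 0.0287]
[[0.4191 0.3645 0.027 ]] [0.4191 0.3645 0.027 ]
[[0.3914 0.27   0.027 ]] [0.3913 0.2702 0.026 ]
```

View pics/tc.png

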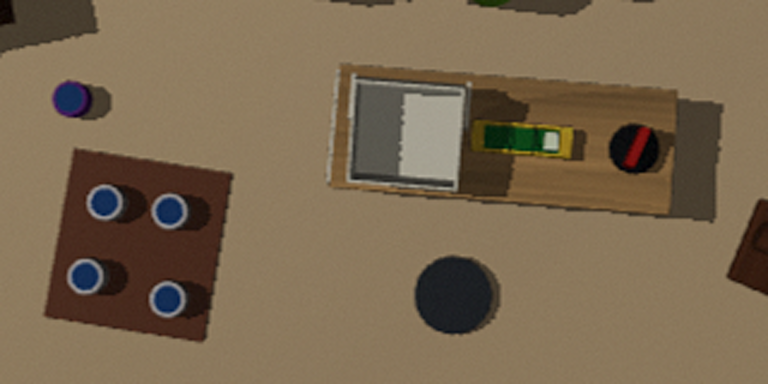

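Run:
```python
from h import *
z=np.load('pics/top0.npz');p,d=z['p'],z['d'];W=cloud('top',d)
hsv=cv2.cvtColor(p,cv2.COLOR_RGB2HSV)
reg=np.zeros(d.shape,bool);reg[150:225,210:372]=1
# board
bm=reg&(W[...,2]>.045)&(W[...,2]<.075)&(hsv[...,1]>80)
big=reg&(W[...,2]>.045)
r=cv2.minAreaRect(W[big][:,:2].astype(np.float32));print('board rect',r)
P=W[reg&(W[...,2]>.1)&(W[...,1]>-.12)]
print('bin rim',P.shape,cv2.minAreaRect(P[:,:2].astype(np.float32)),np.percentile(P[:,2],[5,50,95]))
c=reg&(W[...,1]>-.2)&(W[...,1]<.2)
for x0 in range(226,276,6): print(x0,[tuple(W[y,x0].round(3)) for y in (160,166,172,186,200,206,208)])
for k in (340,344,348): print(k,W[192,k].round(3),W[183,k].round(3),W[200,k].round(3))
# knob
m=((hsv[...,0]<8)|(hsv[...,0]>170))&(hsv[...,1]>150)&(hsv[...,2]>80);m[:,:335]=0;m[:,356:]=0;m[:178]=0;m[205:]=0
print(cv2.minAreaRect(np.argwhere(m)[:,::-1].astype(np.float32)),m.sum(),W[m].round(3)[::5])
pts=np.argwhere(m)[:,::-1]
q=plane('top',pts,.113)[:,:2];print(cv2.minAreaRect(q.astype(np.float32)),q.mean(0))
save('knob0.png',p,(175,205,330,360),16)
```

```text
board rect ((0.5548478960990906, -0.10978174209594727), (0.3845463693141937, 0.17784875631332397), 84.90856170654297)
bin rim (471, 3) ((0.5558199882507324, -0.004733778536319733), (0.12987130880355835, 0.16076605021953583), 84.66856384277344) [0.10324146 0.12301215 1.31479441]
226 [(np.float64(0.648), np.float64(0.058), np.float64(0.059)), (np.float64(0.632), np.float64(0.058), np.float64(0.06)), (np.float64(0.61), np.float64(0.054), np.float64(0.107)), (np.float64(0.572), np.float64(0.052), np.float64(0.13)), (np.float64(0.537), np.float64(0.053), np.float64(0.118)), (np.float64(0.524), np.float64(0.058), np.float64(0.062)), (np.float64(0.518), np.float64(0.058), np.float64(0.06))]
232 [(np.float64(0.648), np.float64(0.042), np.float64(0.062)), (np.float64(0.629), np.float64(0.04), np.float64(0.085)), (np.float64(0.613), np.float64(0.04), np.float64(0.08)), (np.float64(0.576), np.float64(0.041), np.float64(0.074)), (np.float64(0.539), np.float64(0.041), np.float64(0.072)), (np.float64(0.524), np.float64(0.042), np.float64(0.062)), (np.float64(0.518), np.float64(0.042), np.float64(0
[... 3080 characters left out ...]
.078] [ 0.537 -0.256  0.076]
348 [ 0.558 -0.267  0.077] [ 0.579 -0.261  0.11 ] [ 0.537 -0.266  0.08 ]
((345.4246520996094, 190.4657440185547), (4.303550720214844, 17.379724502563477), 24.443954467773438) 75 [[ 0.58  -0.26   0.101]
 [ 0.577 -0.259  0.108]
 [ 0.575 -0.259  0.106]
 [ 0.571 -0.258  0.111]
 [ 0.569 -0.258  0.109]
 [ 0.567 -0.259  0.107]
 [ 0.564 -0.259  0.106]
 [ 0.562 -0.259  0.106]
 [ 0.559 -0.255  0.112]
 [ 0.556 -0.256  0.107]
 [ 0.554 -0.253  0.108]
 [ 0.551 -0.253  0.108]
 [ 0.549 -0.251  0.103]
 [ 0.546 -0.25   0.11 ]
 [ 0.544 -0.251  0.105]]
((0.5598840713500977, -0.253540962934494), (0.010983051732182503, 0.04495720565319061), 64.80103302001953) [ 0.55976628 -0.25346986]
```

View pics/knob0.png

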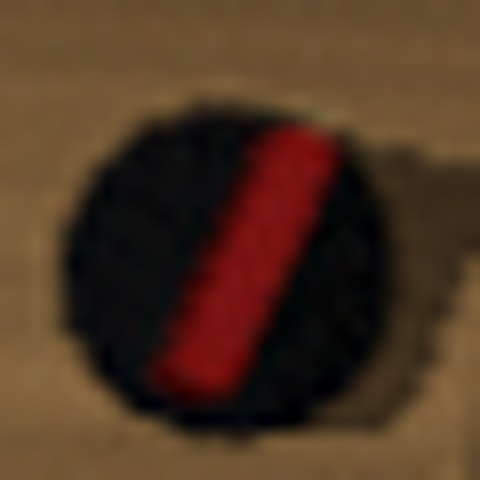

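```bash
cat >> h.py <<'E'
def need(t,yaw=None,o=None):
    o=o or get_obs();M=R.from_rotvec(o['orientation']).as_matrix()
    y0=np.arctan2(M[1,0],M[0,0]);dy=0 if yaw is None else (yaw-y0+np.pi)%(2*np.pi)-np.pi
    print('tcp',np.round(o['tcp_pos'],4),'yaw',round(y0,4),'tilt',np.round(M[:,2],4),'F',np.round(o['contact_force'],1),'w',round(o['grip_width']*1e3,1),'t',round(o['clock'],2),'q',np.round(o['joints'],2))
    print('tool delta mm',np.round(M.T@(np.array(t)-o['tcp_pos'])*1e3,1),'dyaw tool z',round(-dy,4))
    return M,y0
E
python3 - <<'E'
from h import *
M,y0=need([.493,.269,.1],-.087)
dw=np.array([.16,.27])
S=np.zeros((2,2))
for k in range(6):
    y=y0+1.014*k/6
    S+=np.array([[np.cos(y),np.sin(y)],[np.sin(y),-np.cos(y)]])
print(np.linalg.solve(S,dw)*1e3)
E
```

```text
tcp [ 0.3054 -0.6015  0.2305] yaw -1.101 tilt [-7.0e-04  1.2e-03 -1.0e+00] F [-0.2 -0.9  0.8] w 85.5 t 0.15 q [ 0.99  0.48  0.02  1.56 -0.01  1.11 -0.08]
tool delta mm [-691.  -561.4  131.5] dyaw tool z -1.014
[ -7.80379292 -53.99184495]
```

Emit:
servo_tool(increments=[-8,-54,0,0,0,-0.169,85,-8,-54,0,0,0,-0.169,85,-8,-54,0,0,0,-0.169,85,-8,-54,0,0,0,-0.169,85,-8,-54,0,0,0,-0.169,85,-8,-54,0,0,0,-0.169,85,0,-60,0,0,0,0,60,0,-60,0,0,0,0,60], squeeze=40)

```text
clock: 1.15
tcp_pos: [0.475, -0.2098, 0.2312]
orientation: [3.139, -0.137, 0.0]
contact_force: [0.6, 0.2, -0.1]
grip_width: 0.0602
```

```bash
python3 -c "
from h import *
need([.493,.269,.1],-.087)"
```

```text
tcp [ 0.475  -0.2098  0.2312] yaw -0.0873 tilt [ 0. -0. -1.] F [ 0.6  0.2 -0.1] w 60.2 t 1.15 q [ 0.6   0.24 -0.36  1.91  0.1   1.01  0.11]
tool delta mm [ -23.8 -478.5  131.2] dyaw tool z -0.0003
```

Good tracking. On to above tin 2, at z 0.10.

Emit:
servo_tool(increments=[-3,-60,0,0,0,0,60,-3,-60,0,0,0,0,60,-3,-60,0,0,0,0,60,-3,-60,0,0,0,0,60,-3,-60,20,0,0,0,60,-3,-60,40,0,0,0,60,-3,-60,40,0,0,0,60,-3,-58,31,0,0,0,60])

```text
clock: 2.15
tcp_pos: [0.4919, 0.2478, 0.1113]
orientation: [3.138, -0.138, -0.001]
contact_force: [1.3, -0.3, 0.5]
grip_width: 0.0598
```

Run:
```python
from h import *
o=get_obs();need([.493,.269,.004],-.087,o)
p,d=grab_frame('wrist');save('w1.png',p)
W=cloud('wrist',d,o)
hsv=cv2.cvtColor(p,cv2.COLOR_RGB2HSV);H,S,V=[hsv[...,i].astype(int) for i in range(3)]
for c,a,m in blobs((H>98)&(H<122)&(S>120)&(V>60),100):
    print(c.round(1),a,plane('wrist',c,.027,o).round(4),np.median(W[m],0).round(4))
```

```text
tcp [0.4919 0.2478 0.1113] yaw -0.088 tilt [-5.e-04 -8.e-04 -1.e+00] F [ 1.3 -0.3  0.5] w 59.8 t 2.15 q [-0.15  0.48 -0.54  1.93  0.33  0.82 -0.96]
tool delta mm [ -0.7 -21.3 107.3] dyaw tool z -0.001
[121.1  23.7] 2177 [[0.4213 0.3682 0.027 ]] [0.4218 0.368  0.0283]
[265.9  46.8] 2144 [[0.5069 0.3479 0.027 ]] [0.5068 0.3477 0.0283]
[259.5 168. ] 1501 [[0.4964 0.2721 0.027 ]] [0.4964 0.2725 0.0282]
[113.2 178.8] 1444 [[0.3949 0.2733 0.027 ]] [0.3954 0.2736 0.0282]
```

View pics/w1.png

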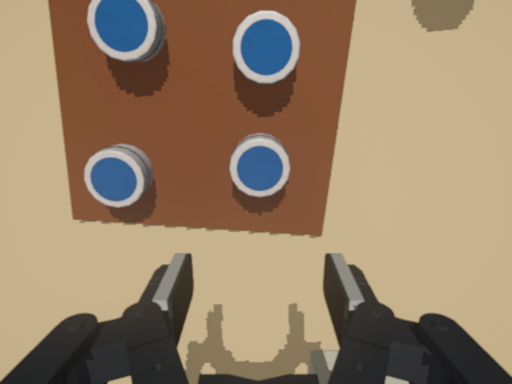

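The wrist view shows the tin at (259,168), measured at (0.496, 0.2715). That agrees with the top view to within 3 mm. Descending partway.

Emit:
servo_tool(increments=[3,-2,20,0,0,0,60,0,0,20,0,0,0,60,0,0,15,0,0,0,60,0,0,0,0,0,0,60,0,0,0,0,0,0,60,0,0,0,0,0,0,60,0,0,0,0,0,0,60,0,0,0,0,0,0,60])

```text
clock: 3.2
tcp_pos: [0.4954, 0.2487, 0.0582]
orientation: [-3.138, 0.137, -0.001]
contact_force: [-0.3, -0.3, -0.5]
grip_width: 0.0601
```

```bash
python3 -c "
from h import *
need([.496,.2715,.003],-.087)"
```

```text
tcp [0.4954 0.2487 0.0582] yaw -0.087 tilt [ 6.e-04  2.e-04 -1.e+00] F [-0.3 -0.3 -0.5] w 60.1 t 3.2 q [-0.19  0.56 -0.5   1.95  0.39  0.73 -1.01]
tool delta mm [ -1.4 -22.7  55.2] dyaw tool z -0.0
```

Emit:
servo_tool(increments=[-1,-15,6,0,0,0,60,0,-8,10,0,0,0,60,0,0,15,0,0,0,60,0,0,14,0,0,0,60,0,0,10,0,0,0,60,0,0,0,0,0,0,60,0,0,0,0,0,0,30,0,0,0,0,0,0,30])

```text
clock: 4.2
tcp_pos: [0.4967, 0.2718, 0.0035]
orientation: [-3.138, 0.137, -0.002]
contact_force: [0.3, 0.3, -1.2]
grip_width: 0.0406
```

```bash
python3 -c "
from h import *
need([.496,.2715,.003],-.087)
p,d=grab_frame('wrist');save('w2.png',p)"
```

```text
tcp [0.4967 0.2718 0.0035] yaw -0.0872 tilt [ 1.e-03  6.e-04 -1.e+00] F [ 0.3  0.3 -1.2] w 40.6 t 4.2 q [-0.26  0.65 -0.45  1.94  0.46  0.64 -1.09]
tool delta mm [-0.7  0.4  0.5] dyaw tool z -0.0002
```

View pics/w2.png

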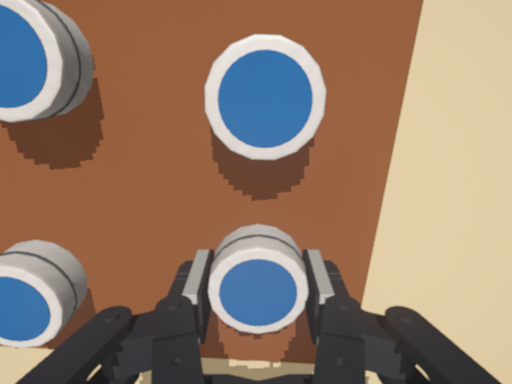

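Emit:
servo_tool(increments=[0,0,-20,0,0,0,25,0,0,-50,0,0,0,25,0,0,-60,0,0,0,25,0,10,-60,0,0,0,25,15,45,0,0,0,0,25,20,55,0,0,0,0,25,20,55,0,0,0,0,25,20,55,0,0,0,0,25])

```text
clock: 5.25
tcp_pos: [0.5521, 0.0443, 0.1946]
orientation: [-3.138, 0.136, -0.003]
contact_force: [1.2, -0.4, -0.7]
grip_width: 0.0408
```

```bash
python3 -c "
from h import *
need([.570,-.030,.105],-.087)"
```

```text
tcp [0.5521 0.0443 0.1946] yaw -0.0864 tilt [ 1.8e-03  1.0e-04 -1.0e+00] F [ 1.2 -0.4 -0.7] w 40.8 t 5.25 q [ 0.23  0.37 -0.52  1.86  0.22  0.97 -0.47]
tool delta mm [24.1 72.5 89.6] dyaw tool z 0.0006
```

Emit:
servo_tool(increments=[12,40,0,0,0,0,25,12,32,0,0,0,0,25,0,0,30,0,0,0,25,0,0,30,0,0,0,25,0,0,20,0,0,0,25,0,0,0,0,0,0,25,0,0,0,0,0,0,25,0,0,0,0,0,0,25])

```text
clock: 6.25
tcp_pos: [0.5703, -0.0278, 0.1143]
orientation: [3.139, -0.137, 0.004]
contact_force: [-0.6, -0.3, -0.1]
grip_width: 0.0409
```

```bash
python3 -c "
from h import *
need([.570,-.030,.105],-.087)
p,d=grab_frame('wrist');save('w3.png',p)
p,d=grab_frame('scene');save('s3.png',p,(130,270,140,330),4)"
```

```text
tcp [ 0.5703 -0.0278  0.1143] yaw -0.0871 tilt [ 2.2e-03 -1.0e-04 -1.0e+00] F [-0.6 -0.3 -0.1] w 40.9 t 6.25 q [ 0.3   0.49 -0.46  1.89  0.28  0.83 -0.4 ]
tool delta mm [-0.2  2.2  9.3] dyaw tool z -0.0001
```

View pics/w3.png

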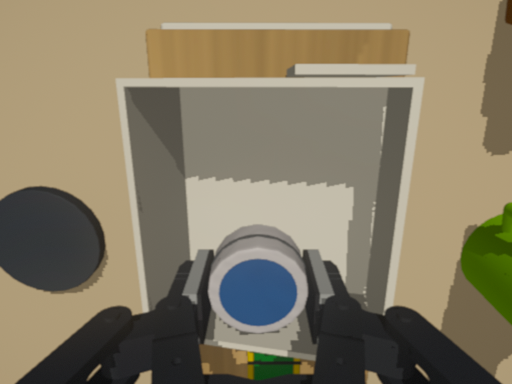

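View pics/s3.png

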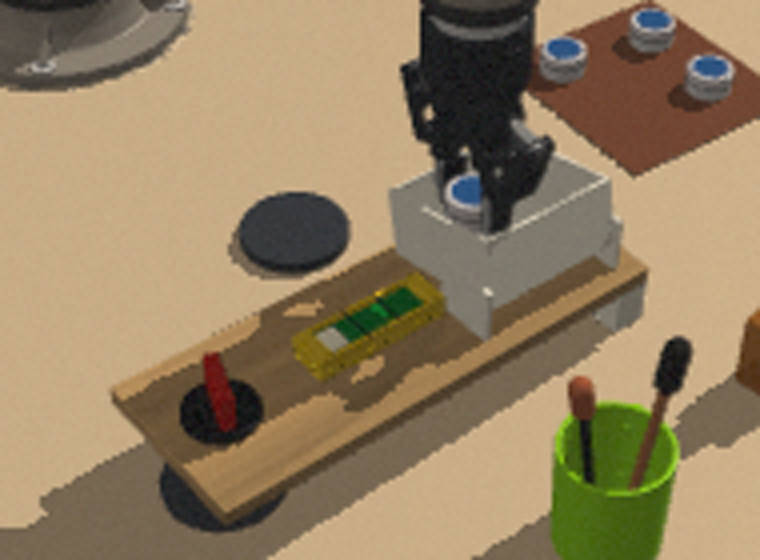

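The tin hangs over the knob side of the bin, clear of the walls. Lowering 10 mm and releasing to 56 mm only, so the fingers miss the walls.

Emit:
servo_tool(increments=[0,0,12,0,0,0,25,0,0,0,0,0,0,50,0,0,0,0,0,0,56,0,0,0,0,0,0,56,0,0,-20,0,0,0,56,0,0,-45,0,0,0,56,0,-30,-45,0,0,0,56,-20,-55,0,0,0,0,56])

```text
clock: 7.35
tcp_pos: [0.5608, 0.0579, 0.2165]
orientation: [-3.137, 0.145, -0.016]
contact_force: [0.1, 1.9, -0.2]
grip_width: 0.0559
```

```bash
python3 -c "
from h import *
need([.507,.347,.05],-.087)
p,d=grab_frame('wrist');save('w4.png',p)"
```

```text
tcp [0.5608 0.0579 0.2165] yaw -0.0927 tilt [ 1.e-02  4.e-04 -1.e+00] F [ 0.1  1.9 -0.2] w 55.9 t 7.35 q [ 0.21  0.35 -0.53  1.82  0.21  1.01 -0.49]
tool delta mm [ -82.  -282.7  166.1] dyaw tool z -0.0057
```

View pics/w4.png

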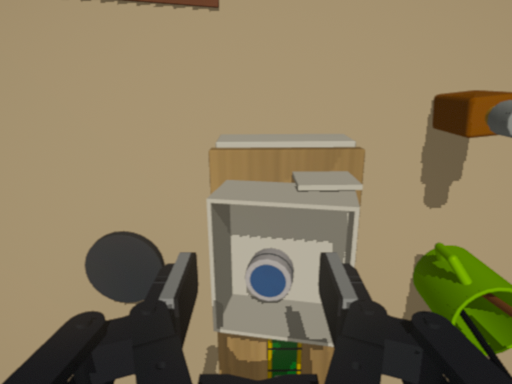

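Tin one lies in the bin, at (270,280). Next is the tin at (0.507, 0.348).

Emit:
servo_tool(increments=[-14,-50,0,0,0,0,58,-14,-50,0,0,0,0,58,-14,-50,0,0,0,0,58,-14,-50,10,0,0,0,58,-14,-50,30,0,0,0,58,-12,-33,45,0,0,0,58,0,0,50,0,0,0,58,0,0,20,0,0,0,58])

```text
clock: 8.4
tcp_pos: [0.4987, 0.3468, 0.0541]
orientation: [3.136, -0.135, -0.004]
contact_force: [0.2, -0.5, -0.6]
grip_width: 0.0583
```

Run:
```python
from h import *
o=get_obs();need([.507,.348,.003],-.087,o)
p,d=grab_frame('wrist');save('w5.png',p)
W=cloud('wrist',d,o)
hsv=cv2.cvtColor(p,cv2.COLOR_RGB2HSV);H,S,V=[hsv[...,i].astype(int) for i in range(3)]
for c,a,m in blobs((H>98)&(H<122)&(S>120)&(V>60),100):
    print(c.round(1),a,plane('wrist',c,.027,o).round(4),np.median(W[m],0).round(4))
```

```text
tcp [0.4987 0.3468 0.0541] yaw -0.0861 tilt [-0.0026 -0.0024 -1.    ] F [ 0.2 -0.5 -0.6] w 58.3 t 8.4 q [-0.33  0.64 -0.51  1.82  0.42  0.8  -1.15]
tool delta mm [ 8.3 -2.1 51.1] dyaw tool z 0.0009
[494.9 137.2] 1927 [[0.6219 0.3917 0.027 ]] [0.6234 0.3912 0.0252]
[108.3 212.1] 2403 [[0.4213 0.3685 0.027 ]] [0.422  0.369  0.0282]
[270.5 235.6] 2223 [[0.5069 0.3473 0.027 ]] [0.507  0.348  0.0282]
```

View pics/w5.png

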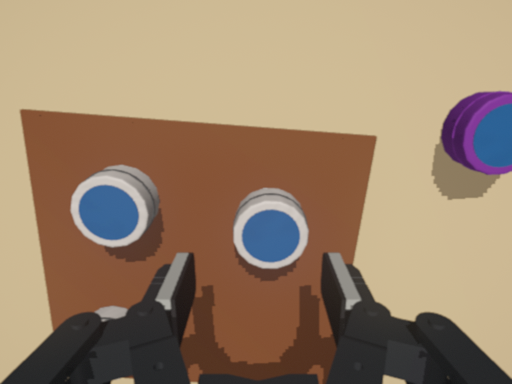

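The target tin at (270,236) is silver, and the purple one at (495,130) is well clear. Shifting 8 mm, descending and closing.

Emit:
servo_tool(increments=[8,-1,0,0,0,0,60,0,0,15,0,0,0,60,0,0,15,0,0,0,60,0,0,13,0,0,0,60,0,0,7,0,0,0,60,0,0,0,0,0,0,45,0,0,0,0,0,0,30,0,0,0,0,0,0,25])

```text
clock: 9.45
tcp_pos: [0.5081, 0.3481, 0.0062]
orientation: [-3.138, 0.137, -0.001]
contact_force: [0.4, 0.5, -0.7]
grip_width: 0.0409
```

Emit:
servo_tool(increments=[0,0,-20,0,0,0,25,0,0,-50,0,0,0,25,0,0,-60,0,0,0,25,0,0,-60,0,0,0,25,17,55,0,0,0,0,25,17,55,0,0,0,0,25,17,55,0,0,0,0,25,17,55,0,0,0,0,25])

```text
clock: 10.45
tcp_pos: [0.5568, 0.1212, 0.1976]
orientation: [-3.138, 0.136, -0.003]
contact_force: [0.5, -1.1, -1.3]
grip_width: 0.0406
```

```bash
python3 -c "
from h import *
need([.574,.028,.112],-.087)"
```

```text
tcp [0.5568 0.1212 0.1976] yaw -0.0866 tilt [ 2.e-03  2.e-04 -1.e+00] F [ 0.5 -1.1 -1.3] w 40.6 t 10.45 q [ 0.12  0.39 -0.56  1.82  0.25  1.   -0.63]
tool delta mm [25.  91.4 85.7] dyaw tool z 0.0004
```

Emit:
servo_tool(increments=[8,40,0,0,0,0,25,8,40,0,0,0,0,25,7,11,20,0,0,0,25,0,0,30,0,0,0,25,0,0,25,0,0,0,25,0,0,0,0,0,0,25,0,0,0,0,0,0,25,0,0,0,0,0,0,25])

```text
clock: 11.45
tcp_pos: [0.5724, 0.0307, 0.1222]
orientation: [-3.138, 0.136, -0.003]
contact_force: [0.0, 0.6, -0.0]
grip_width: 0.0405
```

```bash
python3 -c "
from h import *
need([.574,.028,.112],-.087)
p,d=grab_frame('wrist');save('w6.png',p)"
```

```text
tcp [0.5724 0.0307 0.1222] yaw -0.0866 tilt [ 2.2e-03  3.0e-04 -1.0e+00] F [ 0.   0.6 -0. ] w 40.5 t 11.45 q [ 0.23  0.49 -0.5   1.87  0.3   0.85 -0.51]
tool delta mm [ 1.8  2.5 10.2] dyaw tool z 0.0004
```

View pics/w6.png

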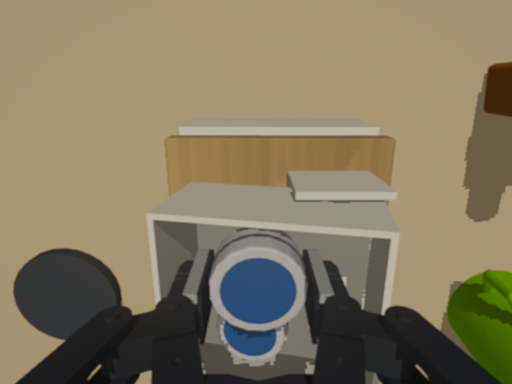

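Emit:
servo_tool(increments=[0,1,16,0,0,0,25,0,0,0,0,0,0,50,0,0,0,0,0,0,55,0,0,0,0,0,0,55,0,0,-25,0,0,0,55,0,0,-50,0,0,0,55,0,20,-50,0,0,0,55,0,40,0,0,0,0,55])

```text
clock: 12.5
tcp_pos: [0.5692, -0.0286, 0.2349]
orientation: [-3.138, 0.13, -0.015]
contact_force: [-0.1, -0.9, -0.5]
grip_width: 0.055
```

Run:
```python
from h import *
o=get_obs();need([.56,-.254,.2],-.436-.0,o)
p,d=grab_frame('wrist');save('w7.png',p);np.savez('pics/w7.npz',p=p,d=d)
W=cloud('wrist',d,o)
hsv=cv2.cvtColor(p,cv2.COLOR_RGB2HSV);H,S,V=[hsv[...,i].astype(int) for i in range(3)]
for c,a,m in blobs((H>98)&(H<122)&(S>120)&(V>60),100):
    print(c.round(1),a,np.median(W[m],0).round(4))
```

```text
tcp [ 0.5692 -0.0286  0.2349] yaw -0.0831 tilt [ 9.3e-03  8.0e-04 -1.0e+00] F [-0.1 -0.9 -0.5] w 55.0 t 12.5 q [ 0.37  0.34 -0.53  1.79  0.2   1.05 -0.32]
tool delta mm [  9.2 225.4  34.7] dyaw tool z 0.3529
[243.8 112.4] 1143 [0.5653 0.0294 0.1011]
[248.2 180.1] 927 [ 0.5639 -0.0258  0.103 ]
```

View pics/w7.png

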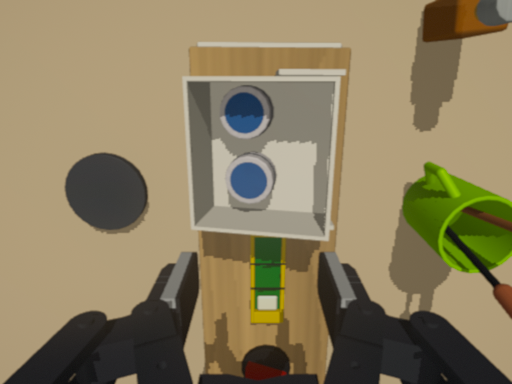

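Both tins lie side by side in the bin, at (244,112) and (248,180), with lids at z≈0.10 and inside the mouth. Moving to the knob and turning the jaws across the wing (world yaw about +65°).

Emit:
servo_tool(increments=[2,56,0,0,0,0,45,2,56,0,0,0,0,45,2,56,10,0,0,0,45,2,56,10,0,0,0,45,0,0,5,0,0,-0.174,45,0,0,0,0,0,-0.174,45,0,0,0,0,0,-0.174,45,0,0,0,0,0,-0.174,45])

```text
clock: 13.55
tcp_pos: [0.5547, -0.2545, 0.2048]
orientation: [-2.994, -0.95, 0.0]
contact_force: [0.0, 0.1, 0.7]
grip_width: 0.045
```

Emit:
servo_tool(increments=[0,0,0,0,0,-0.174,45,0,0,0,0,0,-0.174,45,0,0,0,0,0,-0.174,45,0,0,0,0,0,0,45,0,0,0,0,0,0,45,0,0,0,0,0,0,45,0,0,0,0,0,0,45,0,0,0,0,0,0,45])

```text
clock: 14.55
tcp_pos: [0.5548, -0.2544, 0.2049]
orientation: [2.653, 1.683, -0.0]
contact_force: [-0.0, 0.3, 0.2]
grip_width: 0.0447
```

```bash
cat > kn.py <<'E'
from h import *
import sys
n=sys.argv[1]
o=get_obs()
p,d=grab_frame('wrist');save(n+'.png',p);W=cloud('wrist',d,o)
hsv=cv2.cvtColor(p,cv2.COLOR_RGB2HSV);H,S,V=[hsv[...,i].astype(int) for i in range(3)]
for c,a,m in blobs(((H<6)|(H>172))&(S>150)&(V>60),150):
    zt=np.percentile(W[m][:,2],80); t=m&(W[...,2]>zt-.008)
    r=cv2.minAreaRect(W[t][:,:2].astype(np.float32)); print(c.round(1),a,'ztop',zt.round(4),r)
need([.558,-.254,.086],1.134,o)
E
python3 kn.py w8; python3 -c "
from h import *
p,d=grab_frame('top');save('t8.png',p)
p,d=grab_frame('scene');save('s8.png',p)"
```

```text
[261.8 195.6] 966 ztop 0.1083 ((0.5307720303535461, -0.24041341245174408), (0.010711314156651497, 0.10975946485996246), 65.25788116455078)
tcp [ 0.5548 -0.2544  0.2049] yaw 1.1306 tilt [-0.e+00 -1.e-04 -1.e+00] F [-0.   0.3  0.2] w 44.7 t 14.55 q [ 0.84  0.48 -0.69  1.71  0.34  1.07  1.17]
tool delta mm [  1.7   2.8 118.9] dyaw tool z -0.0034
```

View pics/w8.png

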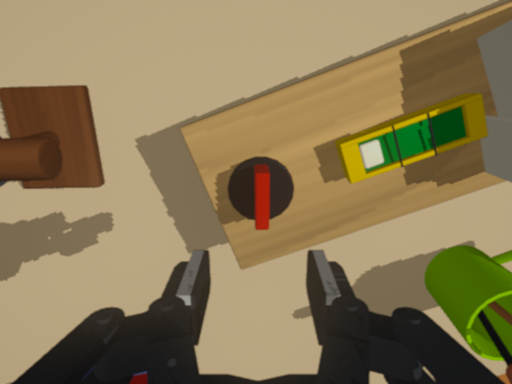

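View pics/t8.png

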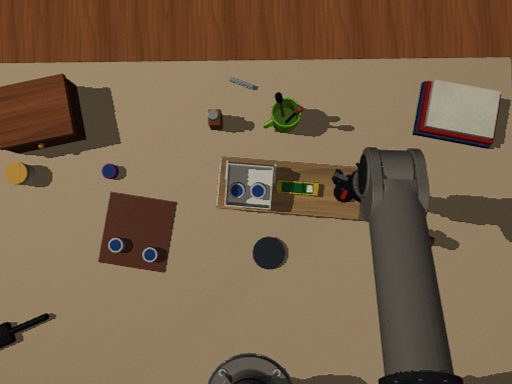

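View pics/s8.png

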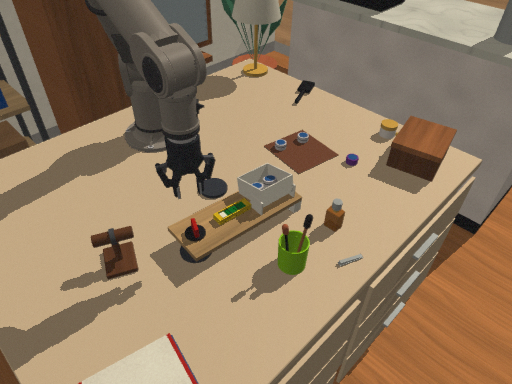

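Run:
```python
from h import *
o=get_obs();p=cv2.imread('pics/w8.png')[...,::-1]
hsv=cv2.cvtColor(np.ascontiguousarray(p),cv2.COLOR_RGB2HSV);H,S,V=[hsv[...,i].astype(int) for i in range(3)]
b=[x for x in blobs(((H<6)|(H>172))&(S>150)&(V>60),150) if x[0][1]<300][0]
pts=np.argwhere(b[2])[:,::-1]
print(cv2.minAreaRect(pts.astype(np.float32)))
q=plane('wrist',pts,.107,o)[:,:2];print(cv2.minAreaRect(q.astype(np.float32)))
# flange disc centre on plane .077
m=(V<45)&(np.hypot(np.arange(512)[None]-262,np.arange(384)[:,None]-190)<45)
f=blobs(m|b[2],500)[0];(c,r)=cv2.minEnclosingCircle(np.argwhere(f[2])[:,::-1].astype(np.float32));print(c,r,plane('wrist',c,.079,o).round(4))
```

```text
((262.0, 195.99998474121094), (15.999998092651367, 63.99999237060547), 0.0)
((0.558235764503479, -0.25215891003608704), (0.01202496699988842, 0.05058703571557999), 64.61123657226562)
(262.0, 196.0) 32.388370513916016 [[ 0.5664 -0.2557  0.079 ]]
```

Emit:
servo_tool(increments=[3.5,3,20,0,0,0,45,0,0,35,0,0,0,45,0,0,35,0,0,0,45,0,0,20,0,0,0,45,0,0,10,0,0,0,45,0,0,0,0,0,0,45,0,0,0,0,0,0,45,0,0,0,0,0,0,45], squeeze=60)

```text
clock: 15.7
tcp_pos: [0.5596, -0.2528, 0.0859]
orientation: [2.651, 1.682, 0.002]
contact_force: [-0.5, -0.3, 0.5]
grip_width: 0.045
```

```bash
python3 kn.py w9
```

```text
[256.4 273.9] 3053 ztop 0.1082 ((0.5330678224563599, -0.2410232424736023), (0.010967257432639599, 0.10741627216339111), 65.16433715820312)
tcp [ 0.5596 -0.2528  0.0859] yaw 1.1308 tilt [ 1.7e-03 -8.0e-04 -1.0e+00] F [-0.5 -0.3  0.5] w 45.0 t 15.7 q [ 0.78  0.62 -0.62  1.79  0.46  0.87  1.07]
tool delta mm [-1.7 -1.  -0.1] dyaw tool z -0.0032
```

View pics/w9.png

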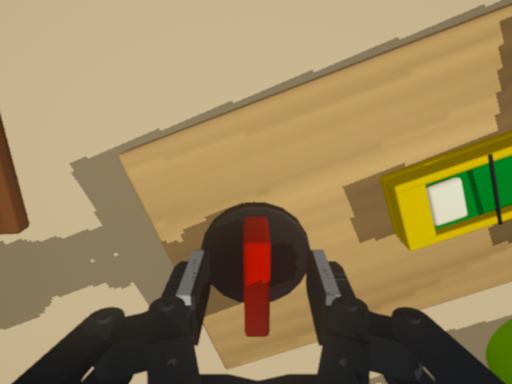

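The wing at (257,275) is centred between the pads. Going 4 mm lower and closing.

Emit:
servo_tool(increments=[-0.5,0,4,0,0,0,45,0,0,0,0,0,0,30,0,0,0,0,0,0,15,0,0,0,0,0,0,5,0,0,0,0,0,0,5,0,0,0,0,0,0,5,0,0,0,0,0,0,5,0,0,0,0,0,0,5], squeeze=60)

```text
clock: 16.75
tcp_pos: [0.5586, -0.2533, 0.0809]
orientation: [2.652, 1.683, -0.001]
contact_force: [-1.1, -1.9, 1.8]
grip_width: 0.0096
```

```bash
python3 -c "
from h import *
need([.558,-.254,.074])"
```

```text
tcp [ 0.5586 -0.2533  0.0809] yaw 1.1309 tilt [-3.e-04 -4.e-04 -1.e+00] F [-1.1 -1.9  1.8] w 9.6 t 16.75 q [ 0.77  0.63 -0.62  1.79  0.46  0.87  1.07]
tool delta mm [-0.9 -0.2  6.9] dyaw tool z 0
```

Emit:
servo_tool(increments=[0,0,1,0,0,0,5,0,0,1,0,0,0,5,0,0,1,0,0,0,5,0,0,1,0,0,0,5,0,0,0,0,0,0,5,0,0,0,0,0,0,5,0,0,0,0,0,0,5,0,0,0,0,0,0,5])

```text
clock: 17.75
tcp_pos: [0.5586, -0.2536, 0.0769]
orientation: [2.653, 1.683, -0.001]
contact_force: [-3.2, -5.1, 3.9]
grip_width: 0.0103
```

Emit:
servo_tool(increments=[0,0,1,0,0,0,5,0,0,1,0,0,0,5,0,0,1,0,0,0,5,0,0,0,0,0,0,5,0,0,0,0,0,0,5,0,0,0,0,0,0,5,0,0,0,0,0,0,5,0,0,0,0,0,0,5])

```text
clock: 18.75
tcp_pos: [0.5586, -0.2538, 0.074]
orientation: [2.653, 1.682, -0.001]
contact_force: [-2.7, -4.6, 4.7]
grip_width: 0.0099
```

```bash
cat > bub.py <<'E'
from h import *
import sys
n=sys.argv[1]
need([.558,-.254,.074])
for nm,cr in (('top',(165,215,265,330)),('scene',(190,235,200,265))):
    p,d=grab_frame(nm);save(n+nm+'.png',p,cr,9);cv2.imwrite('pics/%s%s_raw.png'%(n,nm),p[...,::-1])
E
python3 bub.py b1
```

```text
tcp [ 0.5586 -0.2538  0.074 ] yaw 1.1302 tilt [-2.e-04 -7.e-04 -1.e+00] F [-2.7 -4.6  4.7] w 9.9 t 18.75 q [ 0.77  0.64 -0.61  1.8   0.47  0.85  1.07]
tool delta mm [-0.4 -0.4  0. ] dyaw tool z 0
```

View pics/b1top.png

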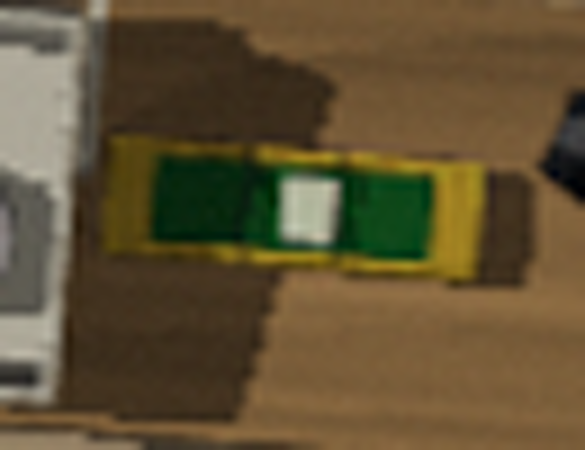

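View pics/b1scene.png

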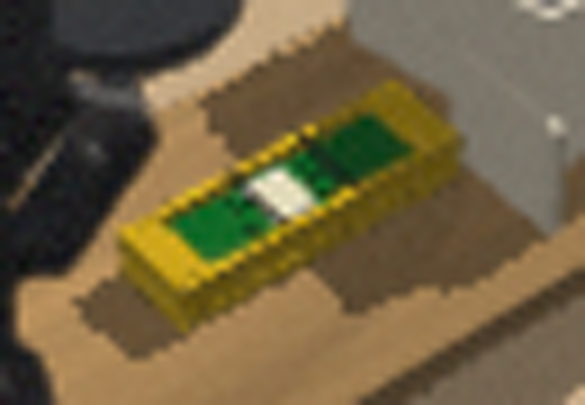

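Both views show the bubble clearly, already near the knob-side line with only about 5 N of press, so the foot is still in the air. Continuing to press.

Emit:
servo_tool(increments=[0,0,1,0,0,0,5,0,0,1,0,0,0,5,0,0,1,0,0,0,5,0,0,0,0,0,0,5,0,0,0,0,0,0,5,0,0,0,0,0,0,5,0,0,0,0,0,0,5,0,0,0,0,0,0,5])

```text
clock: 19.85
tcp_pos: [0.5586, -0.254, 0.0712]
orientation: [2.653, 1.682, -0.001]
contact_force: [-2.1, -5.7, 5.7]
grip_width: 0.0099
```

Emit:
servo_tool(increments=[0,0,1,0,0,0,5,0,0,1,0,0,0,5,0,0,1,0,0,0,5,0,0,0,0,0,0,5,0,0,0,0,0,0,5,0,0,0,0,0,0,5,0,0,0,0,0,0,5,0,0,0,0,0,0,5])

```text
clock: 20.85
tcp_pos: [0.5587, -0.2541, 0.0707]
orientation: [2.652, 1.681, -0.003]
contact_force: [-10.8, -4.1, 27.0]
grip_width: 0.0097
```

```bash
python3 bub.py b2
```

```text
tcp [ 0.5587 -0.2541  0.0707] yaw 1.1297 tilt [-3.0e-04 -2.7e-03 -1.0e+00] F [-10.8  -4.1  27. ] w 9.7 t 20.85 q [ 0.77  0.64 -0.61  1.8   0.48  0.85  1.06]
tool delta mm [-0.2 -0.7 -3.3] dyaw tool z 0
```

View pics/b2top.png

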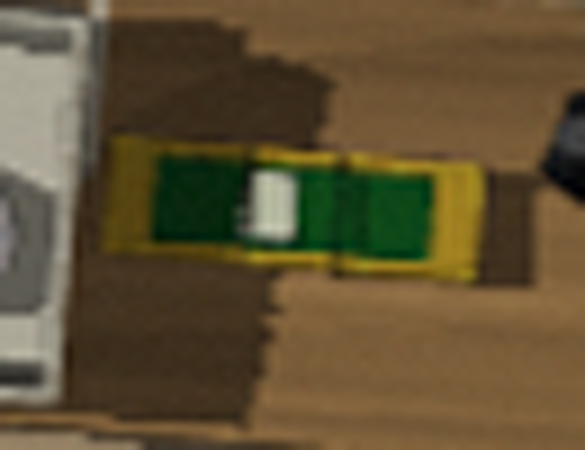

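```bash
cat > mb.py <<'E'
from h import *
import sys
n=sys.argv[1]
for nm,cr in (('top',(165,215,265,330)),('scene',(190,235,200,265))):
    p=cv2.imread('pics/%s%s_raw.png'%(n,nm))[...,::-1]
    c=np.ascontiguousarray(p[cr[0]:cr[1],cr[2]:cr[3]]);c=cv2.resize(c,None,fx=6,fy=6,interpolation=cv2.INTER_LINEAR)
    h=cv2.cvtColor(c,cv2.COLOR_RGB2HSV);H,S,V=[h[...,i].astype(int) for i in range(3)]
    g=max(blobs((H>45)&(H<85)&(S>100),200),key=lambda b:b[1])
    gm=(H>45)&(H<85)&(S>100)
    x0,y0,w,hh=cv2.boundingRect(gm.astype(np.uint8))
    y=max(blobs((H>20)&(H<36)&(S>150)&(V>60),200),key=lambda b:b[1])
    wm=(S<70)&(V>130)
    k=np.zeros_like(wm);k[y0:y0+hh,x0:x0+w]=1
    wb=max(blobs(wm&k,50),key=lambda b:b[1])
    vial=gm|wb[2]
    def toP(m):
        i=np.argwhere(m)[:,::-1];px=(i+.5)/6-.5+np.array([cr[2],cr[0]]);return plane(nm,px,.083)[:,:2]
    v=toP(vial);b=toP(wb[2]);u=np.array([.087,.996])*-1
    r=cv2.minAreaRect(v.astype(np.float32));s=v@u;sb=b@u
    lo,hi=np.percentile(s,[1,99]);bl,bh=np.percentile(sb,[2,98])
    print(nm,'vial len',(hi-lo)*1e3,'rect',np.array(r[1])*1e3,'bubble len',(bh-bl)*1e3,'offset to knob mm',((bl+bh)/2-(lo+hi)/2)*1e3,'centroid',(sb.mean()-(lo+hi)/2)*1e3)
E
python3 mb.py b1; python3 mb.py b2
```

```text
top vial len 78.65939675599617 rect [80.82783222 24.46144447] bubble len 14.208028886212004 offset to knob mm 4.4726225625904 centroid 4.573101056326315
scene vial len 75.5658784620683 rect [116.72111601  57.26550892] bubble len 12.782990930572904 offset to knob mm 4.084791825698638 centroid 4.103929563500863
top vial len 78.36795012132315 rect [80.6023404  24.40191433] bubble len 10.811074037406526 offset to knob mm -5.33902542029803 centroid -5.4363260709838075
scene vial len 75.7912988373834 rect [78.27787101 21.72995731] bubble len 14.053484865760815 offset to knob mm -6.4393347127919 centroid -6.390391919404992
```

View pics/b2scene.png

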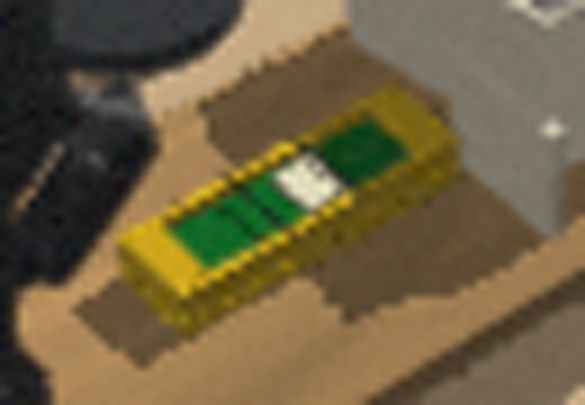

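Both views put the bubble at about −6.3 mm (knob end low), at the hinge-side line. The foot has to lengthen, so I turn clockwise by about 0.39 rad, easing the push as the board rises.

Emit:
servo_tool(increments=[0,0,-0.4,0,0,0.08,5,0,0,-0.4,0,0,0.08,5,0,0,-0.4,0,0,0.08,5,0,0,-0.4,0,0,0.08,5,0,0,-0.3,0,0,0.08,5,0,0,0,0,0,0,5,0,0,0,0,0,0,5,0,0,0,0,0,0,5], squeeze=70)

```text
clock: 21.95
tcp_pos: [0.5592, -0.2533, 0.0724]
orientation: [2.933, 1.121, 0.0]
contact_force: [-9.6, -2.7, 21.9]
grip_width: 0.0101
```

```bash
python3 bub.py b3; python3 mb.py b3
```

```text
tcp [ 0.5592 -0.2533  0.0724] yaw 0.73 tilt [ 8.0e-04 -1.4e-03 -1.0e+00] F [-9.6 -2.7 21.9] w 10.1 t 21.95 q [ 0.7   0.62 -0.52  1.8   0.4   0.82  0.72]
tool delta mm [-1.3 -0.3 -1.6] dyaw tool z 0
top vial len 78.5246736214068 rect [80.47732711 24.52910505] bubble len 13.472972580836421 offset to knob mm -0.970695677840111 centroid -1.0457718117263952
scene vial len 75.94025679969761 rect [77.92058587 21.71497419] bubble len 15.133057218214313 offset to knob mm -0.8551280248726978 centroid -0.8500764831042701
```

View pics/b3top.png

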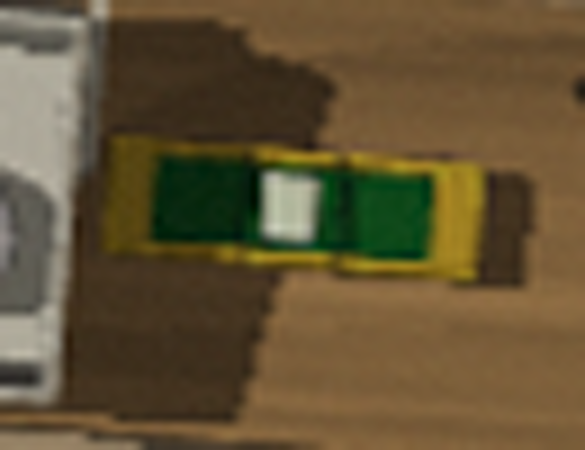

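View pics/b3scene.png

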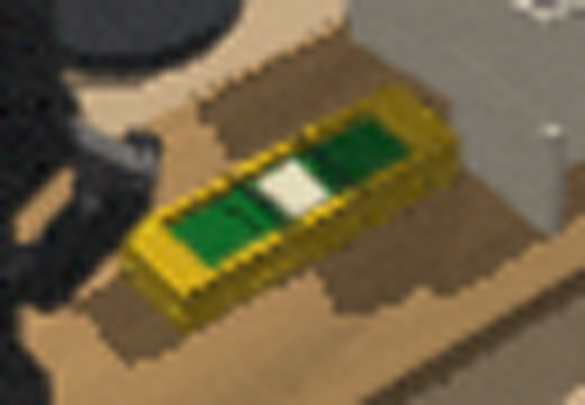

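The bubble sits at about −1 mm with green on both sides. A small trim of +0.06 rad, then settle and recheck.

Emit:
servo_tool(increments=[0,0,-0.2,0,0,0.06,5,0,0,0,0,0,0,5,0,0,0,0,0,0,5,0,0,0,0,0,0,5,0,0,0,0,0,0,5,0,0,0,0,0,0,5,0,0,0,0,0,0,5,0,0,0,0,0,0,5])

```text
clock: 23.05
tcp_pos: [0.5593, -0.2532, 0.0726]
orientation: [2.965, 1.033, 0.001]
contact_force: [-9.2, -2.5, 23.3]
grip_width: 0.0097
```

Emit:
servo_tool(increments=[0,0,0,0,0,0,5,0,0,0,0,0,0,5,0,0,0,0,0,0,5,0,0,0,0,0,0,5,0,0,0,0,0,0,5,0,0,0,0,0,0,5,0,0,0,0,0,0,5,0,0,0,0,0,0,5])

```text
clock: 24.05
tcp_pos: [0.5593, -0.2532, 0.0726]
orientation: [2.965, 1.033, 0.001]
contact_force: [-8.6, -1.8, 23.2]
grip_width: 0.01
```

```bash
python3 bub.py b4; python3 mb.py b4; python3 -c "
from h import *
p=cv2.imread('pics/b4top_raw.png')[...,::-1];save('b4bin.png',p,(140,280,90,370),2.8)"
```

```text
tcp [ 0.5593 -0.2532  0.0726] yaw 0.6701 tilt [ 0.001  -0.0013 -1.    ] F [-8.6 -1.8 23.2] w 10.0 t 24.05 q [ 0.69  0.61 -0.5   1.8   0.39  0.82  0.67]
tool delta mm [-1.5 -0.2 -1.4] dyaw tool z 0
top vial len 78.5445810544311 rect [80.47873527 24.52109195] bubble len 14.706932617199215 offset to knob mm 0.20055690195427966 centroid 0.17306763471924835
scene vial len 75.72011766251433 rect [77.83976942 21.93411067] bubble len 15.576819202536104 offset to knob mm 0.038534021587960376 centroid -0.06994130782909946
```

View pics/b4bin.png

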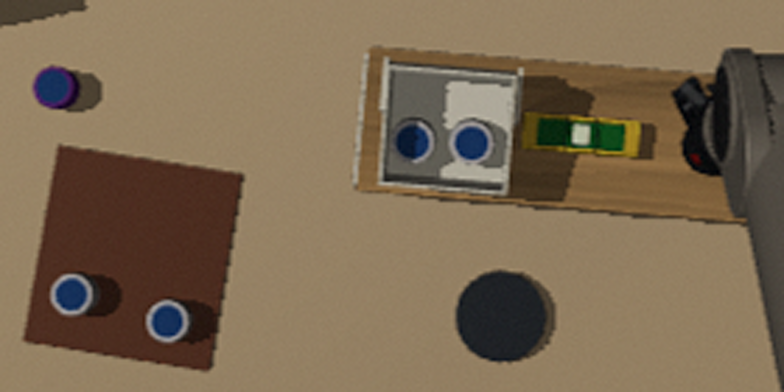

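View pics/b4top.png

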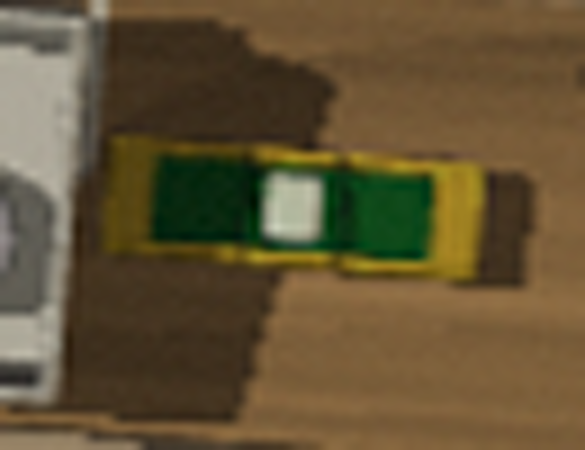

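Two tins are in the bin and two are still on the mat. The bubble is centred (+0.2 mm from the top view, 0.0 mm from the scene view), with 23 N on the gripped knob. Handing in.

```bash
python3 -c "
from bench import *
print(hand_in())"
```

```text
the job is handed in; nothing more can be done
None
```

I put two blue-spot tins side by side in the bin and left the other two on the mat. Then I gripped the red knob across its wing, pressed it down until the foot stood firmly, and turned it clockwise about 0.46 rad. I handed in at about 24 s, still holding and pressing the knob; no verdict was reported.

**Last checks:**
- **Bubble:** it read +0.2 mm from the top view and 0.0 mm from the scene view, inside the 4 mm limit. Before turning, the two views differed by about 1 mm (−5.4 and −6.4 mm) because the bubble touched a line.
- **Knob:** there was a steady 23 N upward on the tool and the grip measured about 10 mm. The foot's force on the coaster was not measured directly. I inferred contact because the force jumped from about 6 N to 27 N while the tool stopped sinking. About 9 N of sideways force stayed on the tool.
- **Tins:** both are in the bin in the last top view. Their lids measured about 0.10 m high when I placed them.
- **Other objects:** I never touched the perfume, mug, watch stand, coasters or purple look-alike. The spare coaster and the purple tin look unmoved in the last top view; I did not measure the others again.

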